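# Load the sample in the block heater and set the bell timer to 20 minutes

## Robot

A 6-joint arm with a two-finger parallel gripper is mounted at the origin on the work surface. World frame = base frame: x ahead of the robot, y to its left, z up, the work surface at z = 0. Lengths are in mm, angles in rad, forces in N, time in s.
With the tool pointing down it reaches from about 350 to 775 mm from the base axis. Payload 7.3 kg.
Tool frame: the origin (TCP) lies midway between the tips of the shut fingers; the grasp point (between the pads) lies 19 mm behind it; x points along the fingers, y is the direction in which the jaws open and shut, and the axes are right-handed (so a half turn about x gives the same grasp; the last joint's range is limited). The gripper opens to 92 mm and grips with 3 to 60 N. Pads are 19 mm wide; open, the fingers measure 130 mm over their backs; the gripper's body (75 mm by 190 mm) begins 47 mm behind the grasp point.
Start: joints at [1.043, 0.342, 1.524, -0, 1.275, -0.146], TCP at [195.598, 487.223, 226.741] pointing down, gripper open.
Joint ranges: [-2.53, 2.53], [-0.77, 2.02], [0.04, 2.7], [-1, 4.14], [0.28, 2.66], [-3.11, 3.11]. Speed limits (rad/s): [2.57, 2.57, 3.14, 3.14, 3.14, 3.14].

## Interface

Orientations are given as [roll, pitch, yaw] about the fixed x, y, z axes, in that order (R = Rz(yaw) Ry(pitch) Rx(roll)).
In Python, from plant import get_obs, capture, close_job gives the robot as it stands. The module is installed in compiled form; this text tells all that it offers.
- The arm moves only by the tool send_rows, never from a script. Its argument "moves" is a list of rows, each a list of 4 numbers: the shift along the tool's x, y, z in mm, then the turn about the tool's x in degrees. In form: [[tx, ty, tz, yaw], ...]. A call has 1 to 8 rows; each row shifts and turns the commanded pose from where the row before left it, along the tool's axes as they then stand; what a row does not reach is not made up. A row lasts 1/8 s, in which the tool goes at most 62.5 mm and 10.7 degrees, less where a joint would pass 70% of its speed; a pose out of reach is approached as far as the arm can. A call with a gripper value outside its range is refused whole. "hand" is the opening, from 0 (shut) to 1 (fully open), set as the call begins (left out, the last holds). The fingers move at their own pace and stop on an object; the grip force is fixed at half the most. Time passes only in rows, so rows that do not move let the fingers close. It gives the time, the measured TCP pose, the force and the opening at its end, in the units of the state.
- get_obs(): the state, without advancing time (a new reading comes with each control period).
- capture(name): name is "scene" or "top" or "wrist"; returns a dict with "image" (480x640x3 uint8, red, green, blue), "K" (3x3 intrinsics, pixels), "dist" ([k1, k2, p1, p2, k3] as OpenCV has them; the pictures are not rectified), "position" and "attitude" of the camera in the world; the wrist camera has in their place "mount" (4x4, takes a point from camera to tool coordinates, whose origin is the TCP and whose axes are the tool frame's). Camera axes: x right, y down, z forward; pixel columns grow to the right and rows downward; lengths in mm; the calibration is good to about 2 mm. A picture is of the moment at which its call begins: read the wrist's pose just before it. There is no depth.
- close_job(): hands the job in, once; it reports no verdict.
The state is a dict: "time": time; "joint_positions": joint angles; "dq": joint speeds; "tau": joint torques, N m; "tool_pos": TCP position; "tcp_rot": TCP orientation; "contact_force": force on the tool from outside, world axes, zero at the start; "moment": the same for the moment, N m; "grip_width": finger opening in mm.
Only numpy, scipy, OpenCV 4.12 (cv2) and the standard library are available. Lean on these libraries where they do the work, as an engineer would, in place of code of your own. Each camera call takes 0.05 s, during which the arm holds its last target. There are 200 camera calls.

## Task

Take the red-capped sample tube out of the rack and stand it fully down in the empty well of the block heater, then let go of it. Then time its 20 minutes with the bell timer: while pressing the timer down on its pad, firmly enough that it does not skid or swing round but gently (about 12 to 20 N), twist its dial clockwise past the red 30-minute mark to wind the bell, then back to 20 minutes, and let go. Leave the other tubes and the noodle cup alone.

Things in the scene. Friction and masses are not known exactly. Their poses are not given: they have to be found in the camera images.
- sample_mid (a point): centre (half-way up, on the axis) of the red-capped sample tube: clear, upright, 100 mm tall, body 16 mm diameter with a tapered foot (8 mm at the tip), red cap 19 mm diameter over the top 17 mm; 22 g. It starts in one of the three holes of the rack, blue-capped tubes in the other two.
- sample_foot (a point): middle of the sample tube's foot, 50 mm below sample_mid.
- rack: fixed blue block 56 x 160 x 60 mm; origin centre of its underside, y along the row. Three holes 19 mm wide, 45 mm apart along its y (at -45, 0, +45), 45 mm deep, so a tube's top stands 115 mm above the desk.
- well_mouth (a point): centre of the mouth of the heater's empty well, flush with the block's top, 88 mm above the desk. The well is 18.5 mm wide with a 2 mm chamfer, 50 mm deep. The row of three wells runs along the heater's y, 45 mm apart; the empty one is at its -y end, blue-capped tubes stand in the other two, their tops 138 mm above the desk.
- well_floor (a point): centre of the empty well's floor, 38 mm above the desk, 50 mm below well_mouth; the sample's foot rests here when seated.
- heater: fixed white block heater, 190 (x) x 166 (y) x 88 mm, sloped control panel on its -x side; origin centre of its underside.
- timer: loose bell timer: white drum 90 mm diameter, 34 mm high, on four rubber feet at 37 mm from its axis, 0.37 kg with its dial; origin centre of its underside. Its own weight does not hold it: turning the dial then just skids the timer round. Held down with a steady 12 N or more it stays put and the dial turns; over 30 N on the pad damages it.
- timer_zero (a point): zero mark (long, black) of the scale printed on the drum's top face: 40 mm from the axis along the timer's own +x, 34 mm above the pad. From it one tick a minute, clockwise seen from above, 0.14 rad (8 degrees) each, longer every 5 minutes; 20 is long and blue, 30 long and red (4.20 rad clockwise of zero).
- dial_grip (a point): on the dial's axis, half-way up its grip bar, 54 mm above the pad. The dial is a steel disc 64 mm wide, its top face 12 mm below this point, with a black bar 52 mm long, 13 mm thick, 24 mm high along the point's x; red pointer and white line at its +x end. Fingertips straddling the bar can rest on the disc, which turns with it, and press the timer down; the spindle gives about 1 mm per 20 N.
- dial (a joint): dial angle in rad clockwise from zero: 0.14 per minute, 20 minutes = 2.80, red 30 mark = 4.20, hard stop at 4.50. Starts with 9 to 14 minutes on it; stays where left. The pointer lies at the timer's +x turned clockwise by this angle. Turning takes about 0.2 N m to wind, 0.15 back; at the stop it rises steeply.
- tube_a: blue-capped tube in the rack, like the sample; origin at its foot.
- tube_b: blue-capped tube in the rack, like the sample; origin at its foot.
- tube_c: blue-capped tube in the heater's middle well; origin at its foot.
- tube_d: blue-capped tube in the heater's +y well; origin at its foot.
- noodle_cup: white and red covered paper cup, 98 mm tall, 100 mm wide, chopsticks on its lid; origin centre of its underside.
- pad: green rubber bench pad, 180 x 180 mm, lying flat on the desk under the timer; it differs from start to start, its top 4 to 10 mm above the desk. Origin 10 mm below the middle of its top face.
Not all that is in view belongs to the job. There is more than one size of the timer; the one meant has the size given above. What is shaped like the part that bears sample_mid but turquoise is not meant.

How it is judged:
By the outcome, as a careful person would: the job done as asked, in the order asked, and still so for the second after the job is handed in, with the robot touching nothing.
It also fails if it takes over 64 s, if anything falls off the work surface, if the arm or the gripper's body presses on something with over 40 N, if the wrist force passes 120 N, or if a joint passes its speed limit or range.

## Working session

There is one attempt and no reset: what is moved stays moved. The work goes in short steps, Python scripts to look and compute and a tool call to move; the robot and the scene stay as the last step left them, time stands still between calls to the robot, and variables do not carry over. Pictures are saved under pics/ and viewed, about 8 in all and at most 12, crops included, and the job is handed in when it is done.

Besides the shell and the picture viewer there is one more tool, called after "Call:" by a JSON object that holds its "name" and its "arguments". send_rows: Moves the arm, as the interface text tells. Its arguments: {"type":"object","properties":{"moves":{"type":"array","items":{"type":"array","items":{"type":"number"}}},"hand":{"type":"number"}},"required":["moves"]}

```bash
mkdir -p pics
cat > h.py <<'E'
import numpy as np, cv2
from plant import get_obs, capture
from scipy.spatial.transform import Rotation as R
np.set_printoptions(precision=4,suppress=True)
E
python3 - <<'E'
from h import *
o=get_obs(); print(o)
for n in ("scene","top"):
    c=capture(n); cv2.imwrite(f"pics/{n}0.png",c["image"][:,:,::-1]); np.save(n+"0.npy",c,allow_pickle=True)
    print({k:v for k,v in c.items() if k!="image"})
c=capture("wrist"); print(c["mount"],c["K"],c["dist"])
E
```

```text
{'time': 0.0, 'joint_positions': array([ 1.043 ,  0.3427,  1.525 , -0.    ,  1.2754, -0.146 ]), 'dq': array([-0.0004, -0.0012, -0.0007,  0.0018,  0.0015,  0.0009]), 'tau': array([ -0.0004, -43.1224, -24.4219,   0.0718,   0.0558,  -0.0001]), 'tool_pos': array([195.3761, 486.8427, 226.0495]), 'tcp_rot': array([-1.708 ,  1.5692, -2.0898]), 'contact_force': array([0.1525, 0.2312, 0.3954]), 'moment': array([ 0.0325,  0.0016, -0.0054]), 'grip_width': 91.6974377864762}
{'K': array([[481.5944,   0.    , 322.9173],
       [  0.    , 481.5944, 240.5864],
       [  0.    ,   0.    ,   1.    ]]), 'dist': array([-0.0832,  0.    ,  0.    ,  0.    ,  0.    ]), 'position': array([1049.7385,  406.1823,  599.6516]), 'attitude': array([-2.2233,  0.004 ,  2.1866])}
{'K': array([[553.5265,   0.    , 319.2103],
       [  0.    , 553.5265, 237.4224],
       [  0.    ,   0.    ,   1.    ]]), 'dist': array([-0.1745,  0.    ,  0.    ,  0.    ,  0.    ]), 'position': array([ 373.91  ,   13.3534, 1260.4241]), 'attitude': array([-3.0233,  0.0066, -1.5864])}
[[   0.0001   -0.3024    0.9532 -158.341 ]
 [   1.        0.0002   -0.       -0.2818]
 [  -0.0002    0.9532    0.3024  -82.5238]
 [   0.        0.        0.        1.    ]] [[348.5956   0.     323.0575]
 [  0.     348.5956 239.2012]
 [  0.       0.       1.    ]] [-0.0155  0.      0.      0.      0.    ]
```

View pics/top0.png

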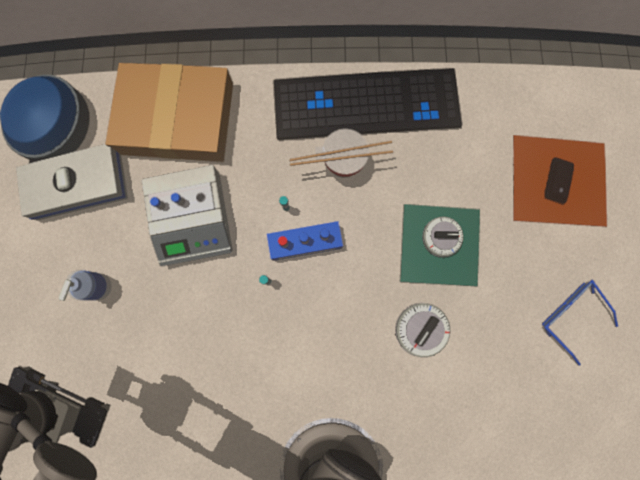

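View pics/scene0.png

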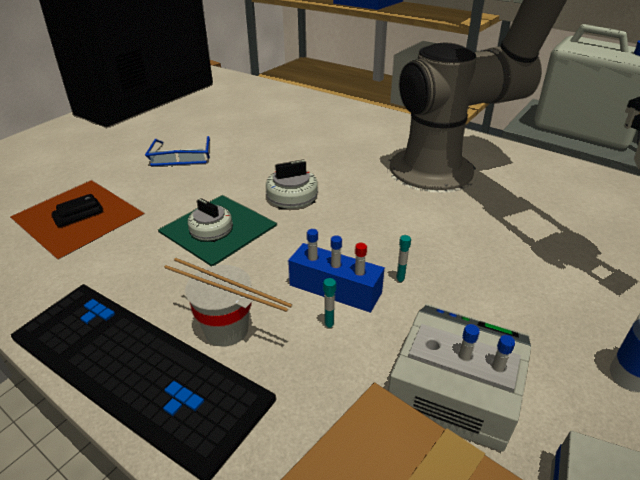

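The top view shows the red cap at (283,241) in the blue rack. The empty well is at (201,197). One timer is on the green pad at (443,236), about 41 px across, which matches 90 mm. 

Things that could be mistaken for the targets:
- **Turquoise tubes:** at (284,202) and (264,280), not the sample.
- **Blue caps:** at (304,239) and (325,235), not the sample.
- **Larger timer:** off the pad at (423,330), about 54 px across, so too big.

My choices are the red cap and the pad timer. I'll check both in one close crop.

```bash
cat >> h.py <<'E'
def cam(c,o=None):
    if "mount" in c:
        M=np.array(c["mount"]); T=R.from_euler("xyz",o["tcp_rot"]).as_matrix()
        return T@M[:3,:3], T@M[:3,3]+o["tool_pos"]
    return R.from_euler("xyz",c["attitude"]).as_matrix(), c["position"]
def pix2w(c,uv,z,o=None):
    A,p=cam(c,o); n=cv2.undistortPoints(np.array([[uv]],float),c["K"],c["dist"])[0,0]
    d=A@np.array([*n,1]); return p+d*(z-p[2])/d[2]
def w2pix(c,P,o=None):
    A,p=cam(c,o); q=A.T@(np.array(P,float)-p)
    return cv2.projectPoints(q[None],np.zeros(3),np.zeros(3),c["K"],c["dist"])[0].ravel()
def totool(o,d): return R.from_euler("xyz",o["tcp_rot"]).as_matrix().T@np.array(d,float)
E
python3 - <<'E'
from h import *
c=np.load("top0.npy",allow_pickle=True).item(); o=get_obs()
for n,uv,z in (("red",(283,241),115),("blue1",(304,239),115),("blue2",(325,235),115),("well",(201,197),88),("hc",(176,198),138),("hd",(155,202),138),("timer",(444,236),40),("ptr",(460,235),70),("bigtimer",(423,330),35)):
    print(n,pix2w(c,uv,z))
print(R.from_euler("xyz",o["tcp_rot"]).as_matrix())
im=c["image"][:,:,::-1]
a=cv2.resize(im[155:275,130:350],(800,436),interpolation=cv2.INTER_CUBIC)
b=cv2.resize(im[200:290,395:490],(380,360),interpolation=cv2.INTER_CUBIC)
s=np.load("scene0.npy",allow_pickle=True).item()["image"][:,:,::-1]
d=cv2.resize(s[185:275,160:265],(420,360),interpolation=cv2.INTER_CUBIC)
bot=np.hstack([b,d])
cv2.imwrite("pics/crop1.png",cv2.resize(np.vstack([a,bot]),(600,597)))
E
```

```text
red [503.8768  94.3669 115.    ]
blue1 [507.3589  50.5112 115.    ]
blue2 [515.0372   6.6176 115.    ]
well [606.0885 274.5541  88.    ]
hc [595.2956 316.6836 138.    ]
hd [587.8525 361.8009 138.    ]
timer [ 517.6982 -260.1683   40.    ]
ptr [ 515.7899 -289.1932   70.    ]
bigtimer [ 310.1103 -206.7559   35.    ]
[[-0.0006  0.3726  0.928 ]
 [-0.001   0.928  -0.3726]
 [-1.     -0.0011 -0.0002]]
```

View pics/crop1.png

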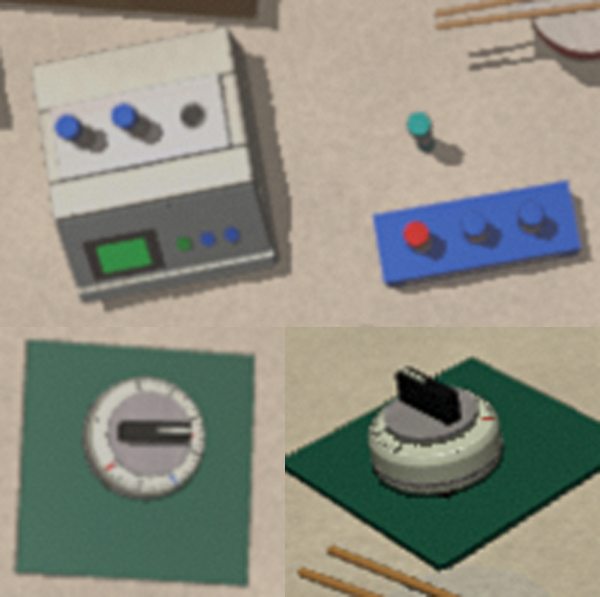

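The crop shows the red cap at the left (+y) end of the rack with two blue caps beside it, and the turquoise tubes are separate. The heater's dark empty well is at its -y end. The 90 mm timer sits on the pad with its pointer towards image right (world -y), zero at about 11:30, blue at about 5 o'clock and red at about 8 o'clock. Next I move above the sample.

Call:
{"name": "send_rows", "arguments": {"moves": [[0,0,0,10.2],[0,0,0,10.2],[0,0,0,10.2],[0,0,0,10.2],[0,0,0,10.2],[0,0,0,10.2],[0,21,36,0],[0,21,36,0]], "hand": 0.7}}

```text
time: 1.15
tool_pos: [246.2, 420.0, 226.4]
tcp_rot: [-0.573, 1.57, -2.022]
contact_force: [-0.2, -0.0, 0.2]
grip_width: 64.2
```

Call:
{"name": "send_rows", "arguments": {"moves": [[0,21,36,0],[0,21,36,0],[0,21,36,0],[0,21,36,0],[0,21,36,0],[0,21,36,0],[0,21,36,0],[0,21,36,0]]}}

```text
time: 2.15
tool_pos: [448.0, 154.0, 226.6]
tcp_rot: [-2.083, 1.57, 2.75]
contact_force: [-0.0, 0.3, -0.5]
grip_width: 64.4
```

Call:
{"name": "send_rows", "arguments": {"moves": [[0,21,36,0],[0,21,34,0],[0,0,0,0],[0,0,0,0]]}}

```text
time: 2.65
tool_pos: [497.1, 91.0, 226.4]
tcp_rot: [-2.003, 1.57, 2.83]
contact_force: [-0.6, 0.1, 0.2]
grip_width: 64.3
```

Run:
```python
from h import *
o=get_obs(); print(o["tool_pos"],o["tcp_rot"]); c=capture("wrist"); cv2.imwrite("pics/w1.png",c["image"][:,:,::-1])
c["o"]=o; np.save("w1.npy",c,allow_pickle=True)
print(R.from_euler("xyz",o["tcp_rot"]).as_matrix(), w2pix(c,(503.9,94.4,115),o))
```

```text
[497.056   90.9918 226.3638] [-2.0026  1.5695  2.8303]
[[-0.0012  0.9927  0.1203]
 [ 0.0004  0.1203 -0.9927]
 [-1.     -0.0011 -0.0005]] [332.6383 232.1553]
```

View pics/w1.png

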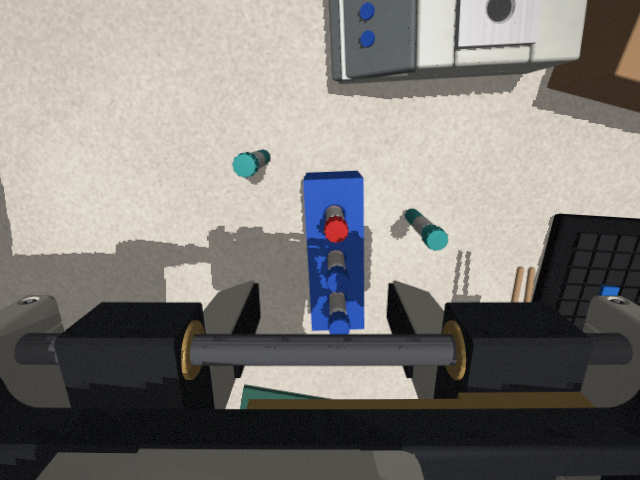

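The wrist view shows the red cap's centre at (337,230), blue caps below it at (337,265) and (338,322), turquoise tubes at (245,165) and (435,238), and the empty well's mouth at (500,9).

Run:
```python
from h import *
c=np.load("w1.npy",allow_pickle=True).item(); o=c["o"]
p=pix2w(c,(337,229.5),115,o); print("red",p,"tool",totool(o,p-o["tool_pos"]))
for n,uv,z in (("well",(500,9.5),88),("turqR",(435,238),100),("turqL",(245,165),100)):print(n,pix2w(c,uv,z,o))
```

```text
red [507.0974  97.0329 115.    ] tool [111.3541  10.8211  -4.7316]
well [607.166  273.1789  88.    ]
turqR [592.5841  95.4929 100.    ]
turqL [427.6513 137.3739 100.    ]
```

Call:
{"name": "send_rows", "arguments": {"moves": [[0,10,-4,0],[40,0,0,0],[40,0,0,0],[40,0,0,0],[20,0,0,0],[0,0,0,0]]}}

```text
time: 3.45
tool_pos: [506.3, 96.8, 85.5]
tcp_rot: [-1.709, 1.568, 3.125]
contact_force: [0.2, -0.0, 0.6]
grip_width: 64.3
```

Call:
{"name": "send_rows", "arguments": {"moves": [[0,0,0,0],[0,0,0,0],[0,0,0,0],[0,0,0,0],[0,0,0,0],[0,0,0,0],[0,0,0,0],[0,0,0,0]], "hand": 0}}

```text
time: 4.45
tool_pos: [507.2, 95.9, 86.8]
tcp_rot: [1.736, 1.571, 0.286]
contact_force: [-0.3, 0.7, 1.8]
grip_width: 17.8
```

Call:
{"name": "send_rows", "arguments": {"moves": [[-15,0,0,0],[-35,0,0,0],[-35,0,0,0],[-35,0,0,-4.5],[0,25,-29,0],[0,30,-35,0],[0,30,-35,0],[0,30,-35,0]]}}

```text
time: 5.45
tool_pos: [593.8, 251.3, 207.8]
tcp_rot: [1.659, 1.57, 0.288]
contact_force: [1.4, -0.3, 0.2]
grip_width: 18.1
```

Call:
{"name": "send_rows", "arguments": {"moves": [[0,17,-20,0],[0,0,0,0],[0,0,0,0],[0,0,0,0]]}}

```text
time: 5.95
tool_pos: [605.7, 272.0, 207.3]
tcp_rot: [0.85, 1.571, -0.523]
contact_force: [-0.5, 0.5, -0.9]
grip_width: 18.2
```

Run:
```python
from h import *
o=get_obs(); print(o["tool_pos"],o["tcp_rot"],o["grip_width"]); c=capture("wrist"); im=c["image"][:,:,::-1]
c["o"]=o; np.save("w2.npy",c,allow_pickle=True)
T=R.from_euler("xyz",o["tcp_rot"]).as_matrix()
print(T)
for n,P in (("well",(606.7,273.8,88)),("grasp",o["tool_pos"]-19*T[:,0]),("foot",o["tool_pos"]+71*T[:,0])): print(n,w2pix(c,P,o))
cv2.imwrite("pics/w2.png",cv2.resize(im[100:400,120:520],(800,600)))
s=capture("scene"); s["o"]=o; np.save("s2.npy",s,allow_pickle=True)
print("scene well",w2pix(s,(606.7,273.8,88)),"foot",w2pix(s,o["tool_pos"]+71*T[:,0]))
cv2.imwrite("pics/s2.png",cv2.resize(s["image"][250:450,360:560,::-1],(600,600)))
```

```text
[605.6739 271.9614 207.3391] [ 0.8495  1.5706 -0.5229] 18.176073032337218
[[ 0.0002  0.9804  0.1971]
 [-0.0001  0.1971 -0.9804]
 [-1.      0.0001  0.0001]]
well [325.1795 230.4891]
grasp [323.8277 319.125 ]
foot [323.6123 252.0083]
scene well [431.685  342.1821] foot [435.7942 316.8052]
```

View pics/w2.png

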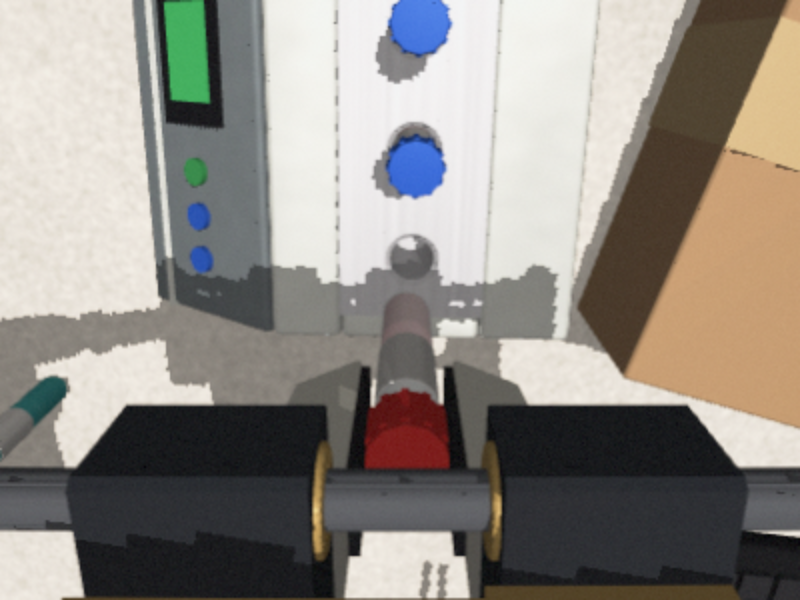

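View pics/s2.png

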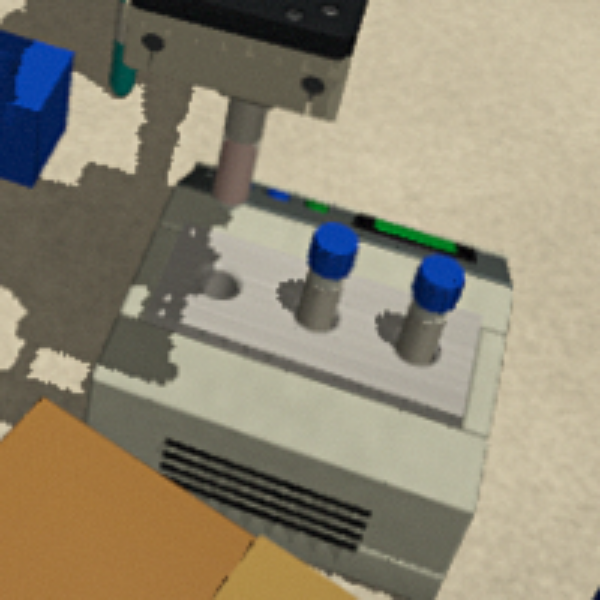

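The wrist crop shows the well at full-frame pixel (325,228), with the tube hanging straight and its tip at about (323.5,249). The scene crop shows the well at (433,345) and the tip at (437,318).

Run:
```python
from h import *
c=np.load("w2.npy",allow_pickle=True).item(); o=c["o"]; s=np.load("s2.npy",allow_pickle=True).item()
for uv in ((325,228),(325.5,229)): p=pix2w(c,uv,88,o); print(p, totool(o,p-o["tool_pos"]))
p=pix2w(s,(433.3,345.3),88);f=pix2w(s,(437,316.5),136); print(p,f,totool(o,p-f))
```

```text
[606.1277 275.8715  88.    ] [119.3388   1.1982  -3.7592]
[606.7046 275.1103  88.    ] [119.3389   1.6138  -2.8992]
[610.5218 278.0463  88.    ] [603.9437 272.9398 136.    ] [48.0006  7.4487 -3.7159]
```

Call:
{"name": "send_rows", "arguments": {"moves": [[0,2,-3.5,0],[30,0,0,0],[20,0,0,0],[10,0,0,0],[0,0,0,0]]}}

```text
time: 6.68
tool_pos: [607.0, 276.8, 146.3]
tcp_rot: [-1.532, 1.57, -2.904]
contact_force: [0.1, -0.7, -0.2]
grip_width: 18.1
```

Call:
{"name": "send_rows", "arguments": {"moves": [[8,0,0,0],[8,0,0,0],[0,0,0,0]]}}

```text
time: 7.05
tool_pos: [606.9, 276.8, 130.0]
tcp_rot: [-1.54, 1.57, -2.911]
contact_force: [0.1, -0.1, -0.6]
grip_width: 17.8
```

Call:
{"name": "send_rows", "arguments": {"moves": [[8,0,0,0],[8,0,0,0],[0,0,0,0]]}}

```text
time: 7.42
tool_pos: [606.7, 276.7, 113.6]
tcp_rot: [-1.51, 1.569, -2.882]
contact_force: [-0.9, -0.2, 0.0]
grip_width: 17.9
```

Call:
{"name": "send_rows", "arguments": {"moves": [[2,0,0,0],[1,0,0,0],[1,0,0,0],[0,0,0,0]]}}

```text
time: 7.92
tool_pos: [607.2, 276.9, 110.8]
tcp_rot: [2.008, 1.571, 0.636]
contact_force: [0.2, -0.4, -0.3]
grip_width: 17.8
```

Call:
{"name": "send_rows", "arguments": {"moves": [[1,0,0,0],[1,0,0,0],[0,0,0,0]]}}

```text
time: 8.3
tool_pos: [607.6, 276.9, 109.8]
tcp_rot: [1.666, 1.569, 0.294]
contact_force: [-1.2, -1.5, 4.0]
grip_width: 17.9
```

Call:
{"name": "send_rows", "arguments": {"moves": [[0,0,0,0],[0,0,0,0],[0,0,0,0],[0,0,0,0],[-15,0,0,0],[-35,0,0,0],[-35,0,0,0],[-35,0,0,0]], "hand": 0.5}}

```text
time: 9.3
tool_pos: [607.2, 276.9, 231.2]
tcp_rot: [1.743, 1.569, 0.372]
contact_force: [0.0, -0.2, 0.1]
grip_width: 45.5
```

Run:
```python
from h import *
s=capture("scene"); c=np.load("top0.npy",allow_pickle=True).item(); im=s["image"][:,:,::-1]
a=cv2.resize(im[260:400,380:560],(540,420))
cv2.imwrite("pics/s3.png",a)
print(w2pix(s,(607,275,138)),w2pix(s,(607,275,115)))
```

```text
[437.6703 317.4871] [435.1815 329.3946]
```

View pics/s3.png

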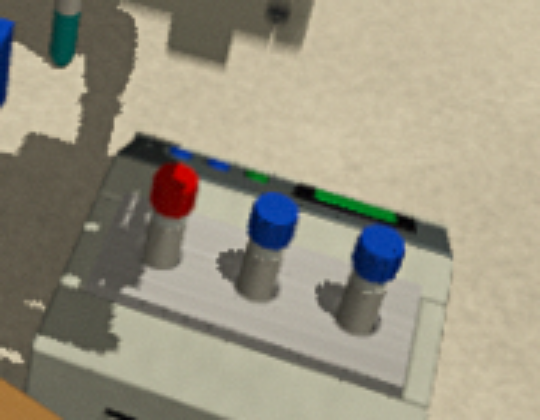

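The tube stands at the same height as its neighbours, with its red cap at (175,190) in the crop, so it is seated. Next I go over the timer.

Call:
{"name": "send_rows", "arguments": {"moves": [[0,0,0,8],[0,0,0,7.5],[0,-3.7,38.7,0],[0,-3.7,38.7,0],[0,-3.7,38.7,0],[0,-3.7,38.7,0],[0,-3.7,38.7,0],[0,-3.7,38.7,0]], "hand": 0.4}}

```text
time: 10.35
tool_pos: [568.4, 45.6, 229.9]
tcp_rot: [1.624, 1.569, -0.018]
contact_force: [0.2, 0.6, -0.0]
grip_width: 36.9
```

Call:
{"name": "send_rows", "arguments": {"moves": [[0,-3.7,38.7,0],[0,-3.7,38.7,0],[0,-3.7,38.7,0],[0,-3.7,38.7,0],[0,-3.7,38.7,0],[0,-3.7,38.7,0],[0,-3.7,38.7,0],[0,-3.7,38.7,0]]}}

```text
time: 11.35
tool_pos: [516.9, -261.3, 229.8]
tcp_rot: [1.144, 1.569, -0.498]
contact_force: [0.8, -0.2, -0.2]
grip_width: 36.6
```

Call:
{"name": "send_rows", "arguments": {"moves": [[20,0,0,0],[20,0,0,0],[20,0,0,0],[0,0,0,0],[0,0,0,0],[0,0,0,0]]}}

```text
time: 12.1
tool_pos: [517.6, -260.2, 170.0]
tcp_rot: [1.086, 1.569, -0.556]
contact_force: [0.8, -0.1, -0.0]
grip_width: 36.7
```

Run:
```python
from h import *
o=get_obs(); print(o["tool_pos"],o["tcp_rot"],o["grip_width"],o["contact_force"],o["joint_positions"]); c=capture("wrist"); im=c["image"][:,:,::-1]
c["o"]=o; np.save("w3.npy",c,allow_pickle=True)
print(R.from_euler("xyz",o["tcp_rot"]).as_matrix(),w2pix(c,(518,-260,73),o))
cv2.imwrite("pics/w3.png",cv2.resize(im[120:345,170:470],(800,600),interpolation=cv2.INTER_CUBIC))
```

```text
[ 517.5617 -260.2041  169.9882] [ 1.086   1.5686 -0.5558] 36.685715815216795 [ 0.8056 -0.0898 -0.0041] [-0.5982  0.4877  1.4573  0.0001  1.1944 -0.5272]
[[ 0.0019  0.9975 -0.071 ]
 [-0.0012 -0.071  -0.9975]
 [-1.      0.0019  0.001 ]] [323.8268 240.0552]
```

View pics/w3.png

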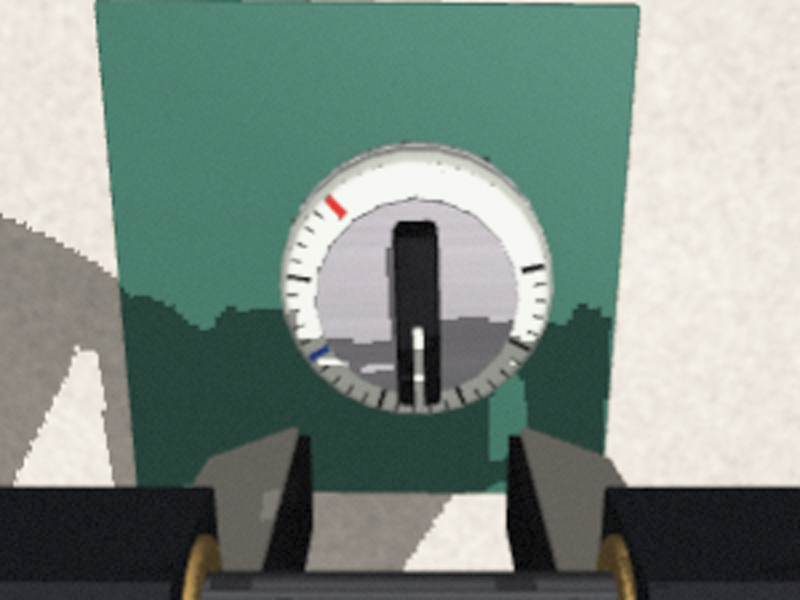

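The view shows zero at (533,268), blue 20 at (319,354), red 30 at (336,207), and 5/10/15/25 at (519,344), (460,395), (382,398) and (298,278). The bar runs vertically with its axis at x≈417, and the pointer is at (419,400), between 10 and 15. I fit the centre and scale from these.

Run:
```python
from h import *
from scipy.optimize import least_squares
c=np.load("w3.npy",allow_pickle=True).item(); o=c["o"]
m=np.array([0,5,10,15,20,25,30]); q=np.array([(533,268),(519,344),(460,395),(382,398),(319,354),(298,278),(336,207)])/(8/3)+[170,120]
def f(x):
    r=[]
    for k,uv in zip(m,q):
        a=x[2]-0.14*k; r.append(w2pix(c,(x[0]+x[4]*np.cos(a),x[1]+x[4]*np.sin(a),x[3]),o)-uv)
    return np.r_[np.ravel(r),(x[3]-41)/3,(x[4]-40)/1]
s=least_squares(f,[518,-260,0.1,41,40]); x=s.x; print(x,s.fun)
# bar top ends z=pad+66, pointer on disc/top
for z in (41,60,73): print(z,[pix2w(c,np.array(u)/(8/3)+[170,120],z,o)[:2] for u in ((415.5,222),(418,405),(419,395))])
d=np.array([x[0],x[1],0])-o["tool_pos"]; print("tool",totool(o,d))
```

```text
[ 520.0568 -261.9638    0.1531   39.1383   38.4444] [ 0.1508 -0.0457  0.4156  0.2921  0.1417  0.0385 -0.0475  0.1521 -0.3013
 -0.2263  0.1288  0.0521 -0.4712 -0.1954 -0.6206 -1.5556]
41 [array([ 521.3227, -238.0919]), array([ 517.9027, -300.1856]), array([ 518.4787, -296.6119])]
60 [array([ 521.4231, -234.1221]), array([ 518.2294, -292.1085]), array([ 518.7673, -288.7713])]
73 [array([ 521.4919, -231.4059]), array([ 518.4529, -286.5821]), array([ 518.9647, -283.4066])]
tool [169.9945   2.2826   1.4038]
```

Call:
{"name": "send_rows", "arguments": {"moves": [[0,2.3,1.5,-0.5],[40,0,0,0],[40,0,0,0],[20,0,0,0],[10,0,0,0],[5,0,0,0],[0,0,0,0],[0,0,0,0]]}}

```text
time: 13.15
tool_pos: [519.7, -261.9, 54.6]
tcp_rot: [1.103, 1.569, -0.53]
contact_force: [0.3, 0.3, 0.0]
grip_width: 36.3
```

Call:
{"name": "send_rows", "arguments": {"moves": [[1.5,0,0,0],[0,0,0,0],[0,0,0,0]]}}

```text
time: 13.52
tool_pos: [519.3, -261.6, 52.3]
tcp_rot: [1.49, 1.571, -0.143]
contact_force: [-0.5, -0.4, -0.3]
grip_width: 36.7
```

Call:
{"name": "send_rows", "arguments": {"moves": [[0,0,0,0],[0,0,0,0],[0,0,0,0],[0,0,0,0],[0,0,0,0],[0,0,0,0],[0,0,0,0]], "hand": 0}}

```text
time: 14.4
tool_pos: [519.4, -261.7, 52.3]
tcp_rot: [1.292, 1.57, -0.341]
contact_force: [2.3, -0.6, 0.3]
grip_width: 13.0
```

Call:
{"name": "send_rows", "arguments": {"moves": [[0.5,0,0,0],[0.5,0,0,0],[0,0,0,0]]}}

```text
time: 14.78
tool_pos: [519.5, -261.7, 51.9]
tcp_rot: [1.199, 1.57, -0.434]
contact_force: [0.7, 0.7, 5.7]
grip_width: 12.4
```

Call:
{"name": "send_rows", "arguments": {"moves": [[0.5,0,0,0],[0.5,0,0,0],[0,0,0,0]]}}

```text
time: 15.15
tool_pos: [519.6, -261.7, 51.6]
tcp_rot: [1.105, 1.569, -0.528]
contact_force: [0.8, 1.0, 10.7]
grip_width: 12.8
```

Call:
{"name": "send_rows", "arguments": {"moves": [[0.4,0,0,0],[0.3,0,0,0],[0,0,0,0]]}}

```text
time: 15.52
tool_pos: [519.6, -261.7, 51.4]
tcp_rot: [1.093, 1.569, -0.54]
contact_force: [-1.6, 2.1, 15.1]
grip_width: 12.9
```

Call:
{"name": "send_rows", "arguments": {"moves": [[0,0,0,3],[0,0,0,6],[0,0,0,6],[0,0,0,6],[0,0,0,0]]}}

```text
time: 16.15
tool_pos: [519.3, -261.6, 51.4]
tcp_rot: [1.265, 1.57, -0.736]
contact_force: [-2.6, 1.9, 14.5]
grip_width: 12.9
```

```bash
cat > st.py <<'E'
from h import *
o=get_obs(); T=R.from_euler("xyz",o["tcp_rot"]).as_matrix()
print(o["time"],o["tool_pos"],"yaw",np.degrees(np.arctan2(T[1,1],T[0,1])),o["contact_force"],o["moment"],o["grip_width"],o["joint_positions"][5])
E
python3 st.py
```

```text
16.15 [ 519.2693 -261.6394   51.3534] yaw -24.622100330176742 [-2.6446  1.8771 14.4761] [ 0.3103  0.5507 -0.0006] 12.906575589622095 -0.16858791176329402
```

```bash
cat > ov.py <<'E'
from h import *
import sys
o=get_obs(); c=capture("wrist"); im=np.ascontiguousarray(c["image"][:,:,::-1]); im=cv2.resize(im,None,fx=2,fy=2,interpolation=cv2.INTER_CUBIC)
c["o"]=o; np.save(sys.argv[1]+".npy",c,allow_pickle=True)
for k in (0,5,10,15,20,25,30):
    a=0.153-0.14*k; u=w2pix(c,(520.06+48*np.cos(a),-261.96+48*np.sin(a),39.1),o)*2
    cv2.circle(im,tuple(int(v) for v in u),4,(0,0,255) if k==30 else (255,0,0) if k==20 else (0,255,255),-1)
u=(w2pix(c,(520,-262,50),o)*2).astype(int); print(u)
y=max(0,min(u[1]-300,360)); x=max(0,min(u[0]-400,480)); cv2.imwrite("pics/"+sys.argv[1]+".png",im[y:y+600,x:x+800])
E
python3 ov.py w4
```

```text
[650 595]
```

View pics/w4.png

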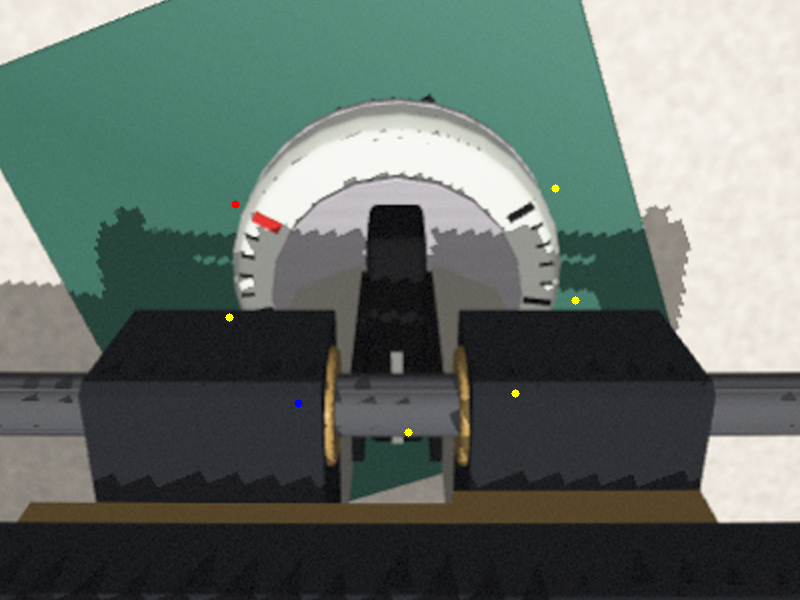

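The overlaid predictions line up radially with the red mark, zero and 5, so the timer has stayed put and the dial is turning. I continue winding.

Call:
{"name": "send_rows", "arguments": {"moves": [[0,0,0,4],[0,0,0,6],[0,0,0,6],[0,0,0,6],[0,0,0,6],[0,0,0,6]]}}

```text
time: 16.95
tool_pos: [518.9, -261.3, 51.3]
tcp_rot: [-0.523, 1.571, -3.119]
contact_force: [-2.7, 2.7, 15.6]
grip_width: 12.6
```

Call:
{"name": "send_rows", "arguments": {"moves": [[0,0,0,6],[0,0,0,6],[0,0,0,6],[0,0,0,6],[0,0,0,6]]}}

```text
time: 17.58
tool_pos: [518.8, -260.9, 51.3]
tcp_rot: [-1.016, 1.57, 2.148]
contact_force: [-3.8, 4.9, 16.5]
grip_width: 12.9
```

```bash
python3 st.py
```

```text
17.575 [ 518.7857 -260.8614   51.2585] yaw -88.74058144881795 [-3.7769  4.8673 16.4902] [0.8812 0.7747 0.2028] 12.875260395074413 0.9505177493380885
```

Call:
{"name": "send_rows", "arguments": {"moves": [[0,-0.7,0.6,4],[0,0,0,6],[0,0,0,6],[0,0,0,6],[0,0,0,6],[0,0,0,0]]}}

```text
time: 18.32
tool_pos: [518.8, -260.4, 51.3]
tcp_rot: [-2.453, 1.57, 0.224]
contact_force: [-1.2, 4.0, 14.2]
grip_width: 13.0
```

```bash
python3 st.py
```

```text
18.325 [ 518.8146 -260.3585   51.3237] yaw -116.62418510363723 [-1.2074  3.9628 14.2309] [0.8023 0.467  0.0545] 13.01013442953623 1.4374685815267723
```

Call:
{"name": "send_rows", "arguments": {"moves": [[0,-0.4,0.2,4],[0,0,0,6],[0,0,0,6],[0,0,0,6],[0,0,0,6],[0,0,0,4],[0,0,0,2],[0,0,0,0]]}}

```text
time: 19.32
tool_pos: [519.2, -260.0, 51.4]
tcp_rot: [-2.141, 1.569, -0.057]
contact_force: [-0.1, 4.9, 13.4]
grip_width: 13.1
```

```bash
python3 st.py; python3 ov.py w5
```

```text
19.325 [ 519.1871 -259.9578   51.3816] yaw -150.57112717916252 [-0.1454  4.8512 13.4439] [0.8861 0.193  0.1398] 13.090013840676672 2.0306571163186162
[645 589]
```

View pics/w5.png

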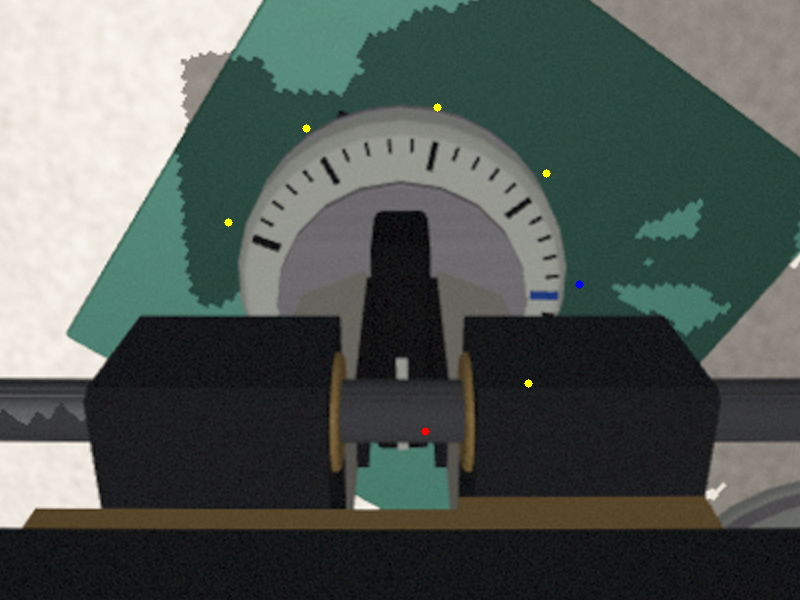

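The winding view shows zero at (266,243), 5 at (330,170), 10 at (433,156), 15 at (518,207) and blue 20 at (544,296). The pointer at (402,445) is clockwise past the predicted red mark at (425,432). I refit the timer's zero here to set the target.

Run:
```python
from h import *
from scipy.optimize import least_squares
c=np.load("w5.npy",allow_pickle=True).item(); o=c["o"]
m=[0,5,10,15,20]; q=(np.array([(266,243),(330,170),(433,156),(518,207),(544,296)])+[245,289])/2
def f(x):
    r=[w2pix(c,(x[0]+38.4*np.cos(x[2]-.14*k),x[1]+38.4*np.sin(x[2]-.14*k),39.1),o)-uv for k,uv in zip(m,q)]
    return np.ravel(r)
s=least_squares(f,[520,-262,.15]); print(s.x,s.fun)
T=R.from_euler("xyz",o["tcp_rot"]).as_matrix(); yaw=np.arctan2(T[1,1],T[0,1])
print("dial",(s.x[2]-yaw+np.pi/2), (s.x[2]-yaw+np.pi/2)/.14)
```

```text
[ 518.3954 -259.7169    0.1392] [ 0.0818 -0.2741  0.0371  0.248  -0.2169 -0.0284  0.1436  0.3566 -0.0413
 -0.3504]
dial 4.337971409316889 30.985510066549207
```

Call:
{"name": "send_rows", "arguments": {"moves": [[0.3,-0.2,0.4,0],[0,0,0,-3],[0,0,0,-6],[0,0,0,-6],[0,0,0,-6],[0,0,0,-6],[0,0,0,-6]]}}

```text
time: 20.25
tool_pos: [518.8, -260.3, 51.3]
tcp_rot: [3.008, 1.569, -0.612]
contact_force: [-2.4, 1.3, 15.8]
grip_width: 12.8
```

```bash
python3 st.py
```

```text
20.25 [ 518.8436 -260.2649   51.2837] yaw -117.39226596504223 [-2.4498  1.3117 15.8194] [ 0.3019  0.6182 -0.1825] 12.835007004029112 1.4519645677134876
```

Call:
{"name": "send_rows", "arguments": {"moves": [[0,0,0,-6],[0,0,0,-6],[0,0,0,-6],[0,0,0,-6],[0,0,0,-6],[0,0,0,0]]}}

```text
time: 21.0
tool_pos: [518.8, -260.7, 51.3]
tcp_rot: [2.198, 1.569, -0.9]
contact_force: [-3.4, 0.4, 15.0]
grip_width: 12.5
```

Call:
{"name": "send_rows", "arguments": {"moves": [[0,0,0,-6],[0,0,0,-6],[0,0,0,-6],[0,0,0,-4],[0,0,0,-3],[0,0,0,0],[0,0,0,0]]}}

```text
time: 21.88
tool_pos: [518.9, -261.1, 51.4]
tcp_rot: [1.712, 1.568, -0.951]
contact_force: [-2.6, -1.0, 15.7]
grip_width: 12.3
```

```bash
python3 st.py; python3 ov.py w6
```

```text
21.875 [ 518.8535 -261.0732   51.3577] yaw -62.574077338269575 [-2.5506 -1.0255 15.6777] [-0.186   0.6577 -0.0543] 12.328915709322933 0.4952937441954232
[651 593]
```

View pics/w6.png

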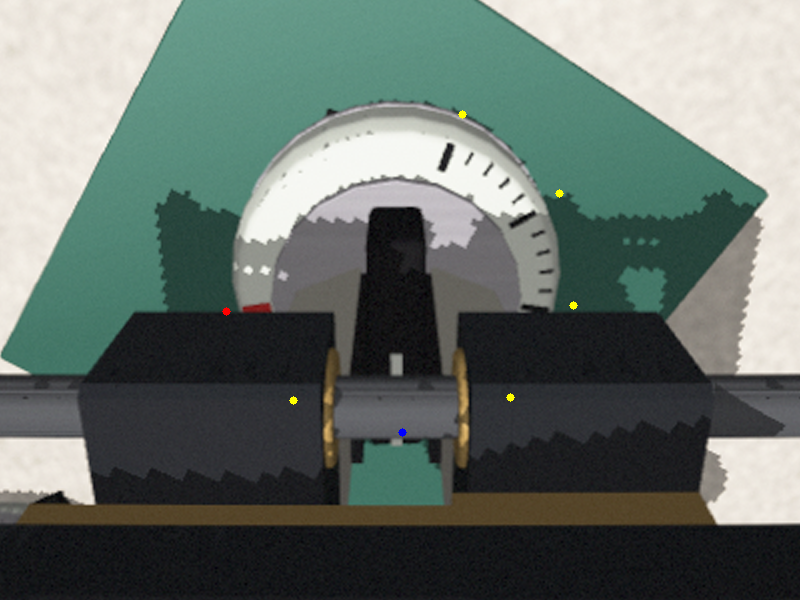

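The pointer at (397,445) lines up with the predicted blue mark at (402,432), and the zero, 5 and red marks are where expected. I ease off the press and release.

Call:
{"name": "send_rows", "arguments": {"moves": [[-0.8,0,0,0],[-0.8,0,0,0],[0,0,0,0]]}}

```text
time: 22.3
tool_pos: [518.8, -261.0, 51.8]
tcp_rot: [1.652, 1.568, -1.011]
contact_force: [-0.7, -3.6, 7.0]
grip_width: 12.7
```

Call:
{"name": "send_rows", "arguments": {"moves": [[0,0,0,0],[0,0,0,0],[0,0,0,0],[0,0,0,0],[0,0,0,0],[-5,0,0,0],[-20,0,0,0],[-30,0,0,0]], "hand": 0.35}}

```text
time: 23.3
tool_pos: [518.1, -259.7, 105.9]
tcp_rot: [-1.135, 1.569, 2.485]
contact_force: [0.7, 0.6, 0.4]
grip_width: 32.1
```

Call:
{"name": "send_rows", "arguments": {"moves": [[-30,0,0,0],[-35,0,0,0],[0,0,0,0],[0,0,0,0],[0,0,0,0]]}}

```text
time: 23.92
tool_pos: [518.0, -259.6, 169.6]
tcp_rot: [-1.111, 1.568, 2.509]
contact_force: [-0.1, 0.3, -0.5]
grip_width: 32.1
```

```bash
python3 st.py
python3 - <<'E'
from h import *
o=get_obs(); c=capture("wrist"); c["o"]=o; np.save("w7.npy",c,allow_pickle=True)
u=w2pix(c,(519,-261,45),o); print(u)
im=c["image"][:,:,::-1]; y,x=int(u[1])-75,int(u[0])-100; print(x,y)
cv2.imwrite("pics/w7.png",cv2.resize(im[y:y+150,x:x+200],(800,600),interpolation=cv2.INTER_CUBIC))
E
```

```text
23.925 [ 518.0015 -259.5952  169.6325] yaw -62.57591526471825 [-0.0692  0.3471 -0.4535] [-0.0955  0.139   0.0489] 32.08125573355918 0.49526818365484426
[325.4061 229.7599]
225 154
```

View pics/w7.png

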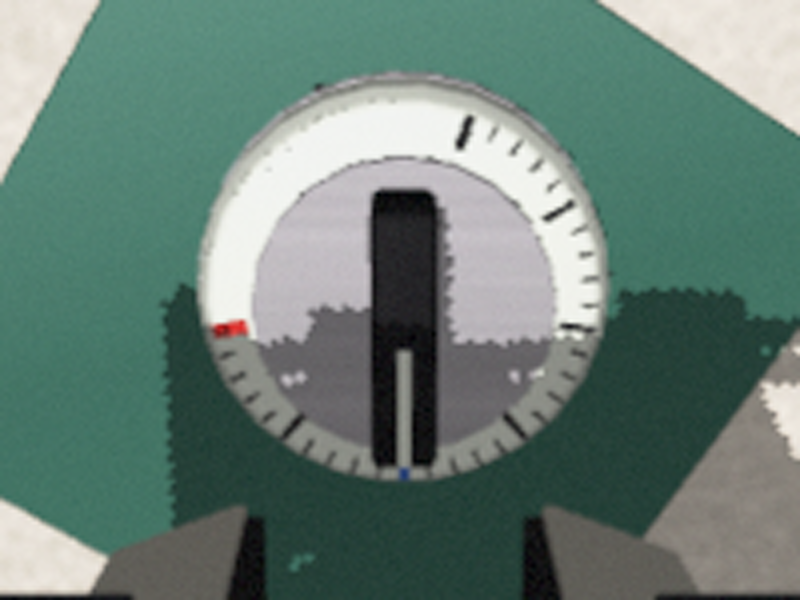

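The white line and pointer at (404,460) sit right on the blue 20 mark at (404,474). The 15 and 25 ticks at (516,427) and (292,428) are symmetric about it. The gripper is clear, so I hand in.

```bash
python3 -c "
from plant import close_job; print(close_job())"
```

```text
the job is handed in; nothing more can be done
None
```

The red-capped tube is in the heater's empty well and released, and the bell timer is set to 20 minutes. I handed the job in at about 24 s.

- **Tube:** I lowered it until it met the well floor at about 4 N, then let go. The scene picture shows its cap at the same height as its neighbours'.
- **Timer winding:** I gripped the dial bar and pressed at about 13–16.5 N in the readings taken during the turns. I turned it clockwise to about 31 minutes (4.34 rad by a fit to the ticks, past the red mark at 4.20), then back.
- **Final check:** After release, the pointer lies on the blue 20 mark, midway between the 15 and 25 ticks, and the gripper is clear and touching nothing.
- **Disagreements:**
  - Two fits of the timer's centre, taken with the wrist turned differently, differed by about 2–3 mm. The fitted zero angle changed by only 0.014 rad. I put the centre difference down to camera calibration, but a small sideways creep of the timer is possible: side forces reached about 6 N while winding.
  - The two cameras also differed by about 3–5 mm on the rack and well. I went mainly by the wrist camera, and the tube went in without catching.

I took no picture of the other tubes and the noodle cup at the end. I did not touch them, and no unexpected contact force showed.

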